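# Fix a hammer-head bottle peg in a slotted rack strut

### The arm

A 6-joint arm with a two-finger parallel gripper is mounted at the origin on the work surface. World frame = base frame: x ahead of the robot, y to its left, z up, the work surface at z = 0. Lengths are in mm, angles in rad, forces in N, time in s.
With the tool pointing down it reaches from about 300 to 775 mm from the base axis. Payload 14.6 kg.
Tool frame: the origin (TCP) lies at the very end of the fingers, on their centre line; the grasp point (between the pads) lies 19 mm behind it; z points along the fingers, y is the line along which they close (so a half turn about z gives the same grasp; the last joint's range is limited). The gripper opens to 85 mm and grips with 20 to 120 N. Pads are 22 mm wide; open, the fingers measure 114 mm over their backs; the gripper's body (76 mm by 85 mm) begins 54 mm behind the grasp point. The pads swing forward as they close: fully open they stand 13 mm farther back than shut.
Start: joints at [-1.355, 0.3, 1.521, -0, 1.321, -0.067], TCP at [153.468, -528.145, 206.081] pointing down, gripper open.
Joint ranges: [-3.03, 3.03], [-0.79, 2.21], [0.23, 2.52], [-1.04, 4.18], [0, 3.07], [-2.55, 2.55]. Speed limits (rad/s): [2.22, 2.22, 2.57, 3.14, 3.14, 3.14].

### API

Orientations are given as a rotation vector (axis times angle).
In Python, from cell import bot gives the robot as it stands.
- The arm moves only by the shell command python3 -m pendant 'ROWS' [FORCE]. ROWS is JSON, a list of rows, each a list of 5 numbers: the closure, from 0 (fully open) to 1 (shut), then the shift along the world's x, y, z in cm, then the turn about the world's z in rad. A call has 1 to 12 rows; each row is the pose to reach, as a shift and turn from the pose commanded when the call began; what a row does not reach only later rows make up. A row lasts 1/12 s, in which the tool goes at most 41.7 mm and 7.16 degrees, less where a joint would pass 70% of its speed; a pose out of reach is approached as far as the arm can. A call with a gripper value outside its range is refused whole. The fingers move at their own pace and stop on an object; FORCE is the grip in N (left out, the last holds). Time passes only in rows, so rows that repeat a pose let the fingers close. It gives the time, the measured TCP pose, the force, the opening and the grip force at its end, in the units of the state.
- bot.observe(): the state, without advancing time (a new reading comes with each control period).
- bot.grab_frame(name): name is "scene" or "top" or "wrist"; returns the picture (384x512x3 uint8, red, green, blue); there is no depth.
- bot.camera_info(name): a dict with "intrinsics" (3x3 intrinsics, pixels), "dist" ([k1, k2, p1, p2, k3] as OpenCV has them; the pictures are not rectified), "origin" and "rotation" of the camera in the world. Camera axes: x right, y down, z forward; pixel columns grow to the right and rows downward; lengths in mm; the calibration is good to about 2 mm. A picture is of the moment at which its call begins: read the wrist's pose just before it. camera_info takes no time and is no camera call; for the wrist camera it gives the pose at the moment of the call.
- bot.job_done(): hands the job in; it is judged then, once.
The state is a dict: "time_s": time; "joint_positions": joint angles; "joint_velocities": joint speeds; "joint_torque": joint torques, N m; "ee_pos": TCP position; "orientation": TCP orientation; "contact_force": force on the tool from outside, world axes, zero at the start; "wrist_torque": the same for the moment, N m; "grip_width": finger opening in mm; "gripper_force": force on a finger pad.
Only numpy, scipy, OpenCV 4.12 (cv2) and the standard library are available. Lean on these libraries where they do the work, as an engineer would, in place of code of your own. Each camera call takes 0.05 s, during which the arm holds its last target. There are 200 camera calls.

### The job

Take the hammer-head peg from the wooden stand, push it down against its spring through the strut's slot near the open end (the one without an end plate), and give it a quarter turn so that it catches under the lips. Then slide it towards the end plate until its pin drops into the hidden groove in the channel floor, and let go of it there. Feel for the groove and never force the peg; leave everything else alone.

Things in the scene. Friction and masses are not known exactly. Their poses are not given: they have to be found in the camera images.
- peg: Hammer-head peg, 0.1 to 0.15 kg. Origin: centre of the underside of its round collar (34 mm diameter, 4 mm thick); z up. Stem 14 mm, topped by a black flat-sided grip. At the start it hangs by its collar in a well of the stand, collar underside 45 mm above the bench, its x along the stand's long side. Head and pin see peg_head.
- peg_grip (a point): Middle of the peg's black grip, 46 mm above the peg's origin. The grip is 32 mm along the peg's x, 14 mm along y, 40 mm high (z = 26 to 66 mm): pinch it across the 14 mm, fingers closing along the peg's y.
- peg_head (a point): Middle of the peg's hammer head, 14.5 mm below its origin: 33.5 mm along the peg's x, 18 mm along y, 7 mm thick (z = -11 to -18 mm), corners cut so that it can turn in the channel either way. A 14 mm neck joins it to the collar. From its underside stands a round-nosed spring pin, 8 mm diameter, reaching to z = -36 mm when free.
- pin (a joint): How far the peg's spring pin is pressed up into it (m): 0 free, stop at 0.014. Spring: 2 N plus 0.4 N per mm (7.2 N at 13 mm). Peg caught under the lips: 0.009 with the pin on the channel floor, 0.003 when dropped into the groove.
- strut: Fixed steel strut on the bench, 320 x 41 x 31 mm high, slot up. Origin: middle of its underside, on the bench; z up; x along the slot towards the dark end plate (45 mm high, outside, at x = 160 mm). Slot 22 mm wide; lips z = 25 to 31 mm; channel 36 mm wide inside, floor at z = 9 mm. Peg origin z: collar pressed on the lips 31 mm (head free to turn), caught under the lips 36 mm.
- entry (a point): On top of the slot near the open end: x = -95 mm, z = 31 mm in the strut's frame. Near the open end means 35 mm either side of it.
- groove_span (a point): Middle of the stretch in which the groove lies: x = 15 mm, z = 9 mm (floor) in the strut's frame. The groove, 12 mm wide, 6 mm deep, across the floor, lies anywhere up to 35 mm either side; its place is not measured, only seen through the slot. The pin drops in by itself as the peg slides over; the wall then stops the peg. Sliding the caught peg takes 1 to 8 N.
- stand: Fixed wooden stand, 150 x 60 x 45 mm high. Origin: middle of its underside; x along its long side. Two through wells 41 x 24 mm at x = -36 and +36 mm; one holds the hammer-head peg, the other the plain peg.
- plain_peg: Plain peg, not to be used: same collar and stem, but a round knob (32 mm diameter, 30 mm high) on top and a plain round shank. Origin: centre of the underside of its collar. Leave it in its well.
- wine: Bystander: standing green wine bottle, 74 mm diameter, 290 mm high. Origin: centre of its underside.
- spanner: Bystander: steel spanner lying flat on the bench. Origin: centre of its underside.
- cork_tray: Bystander: empty open wooden tray, 160 x 110 x 50 mm. Origin: centre of its underside.
Mind the look-alikes: they are no part of the job. What is shaped like the peg but green or pink is not meant.

How it is judged:
By the outcome, as a careful person would: the job done as asked, in the order asked, and still so for the second after the job is handed in, with the robot touching nothing.
It also fails if it takes over 72 s, if anything falls off the work surface, if the arm or the gripper's body presses on something with over 40 N, if the wrist force passes 120 N, or if a joint passes its speed limit or range.

## Working session

There is one attempt and no reset: what is moved stays moved. The work goes in short steps, Python scripts to look and compute and a shell command to move; the robot and the scene stay as the last step left them, time stands still between calls to the robot, and variables do not carry over. Pictures are saved under pics/ and viewed, at most 12 in all, crops included, and the job is handed in when it is done.

```bash
mkdir -p pics; ls
cat > h.py <<'E'
import numpy as np, cv2
from cell import bot
def info(n):
    c=bot.camera_info(n); return np.array(c["intrinsics"],float),np.array(c["dist"],float),np.array(c["origin"],float),np.array(c["rotation"],float)
def ray(n,uv,ci=None):
    K,d,o,R=ci or info(n)
    p=cv2.undistortPoints(np.array(uv,float).reshape(-1,1,2),K,d).reshape(-1,2)
    return o,np.c_[p,np.ones(len(p))]@R.T
def plane(n,uv,z,ci=None):
    o,v=ray(n,uv,ci); return o+v*((z-o[2])/v[:,2])[:,None]
def proj(n,P,ci=None):
    K,d,o,R=ci or info(n)
    return cv2.projectPoints((np.array(P,float).reshape(-1,3)-o)@R,np.zeros(3),np.zeros(3),K,d)[0].reshape(-1,2)
def save(n,f,crop=None,s=1):
    im=bot.grab_frame(n)[:,:,::-1]; cv2.imwrite(f"pics/{f}_full.png",im)
    if crop: x0,y0,x1,y1=crop; im=im[y0:y1,x0:x1]
    cv2.imwrite(f"pics/{f}.png",cv2.resize(np.ascontiguousarray(im),None,fx=s,fy=s,interpolation=cv2.INTER_CUBIC)); return im
E
python3 - <<'E'
from h import *
a=save("scene","s0");b=save("top","t0")
for n in("scene","top"):
    K,d,o,R=info(n);print(n,o,R[:,2],K[0,0])
s=bot.observe();print(s["time_s"],s["ee_pos"],s["orientation"],s["contact_force"],s["grip_width"])
E
python3 -c "
import cv2
cv2.imwrite('pics/t0b.png',cv2.resize(cv2.imread('pics/t0_full.png'),(800,600)))"
```

```text
picsTraceback (most recent call last):
  File "<stdin>", line 4, in <module>
IndexError: too many indices for array: array is 1-dimensional, but 2 were indexed
```

View pics/t0b.png

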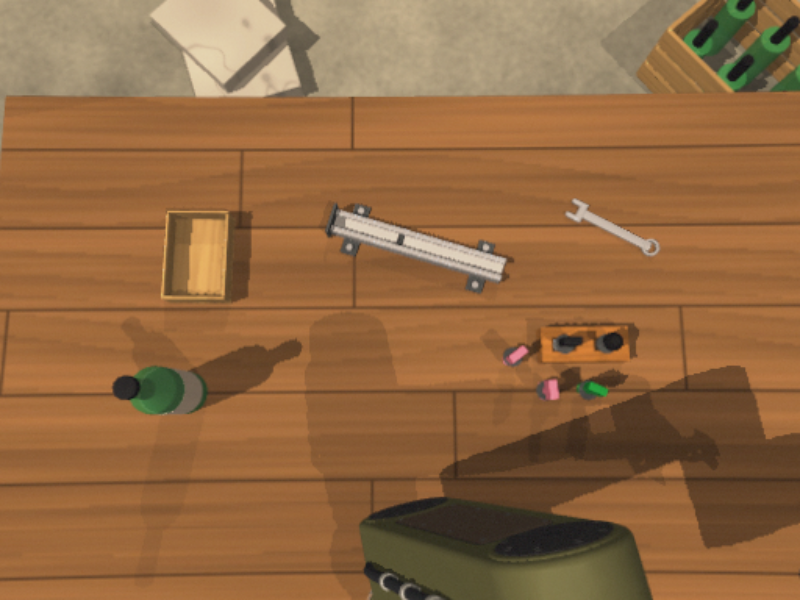

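View pics/s0.png

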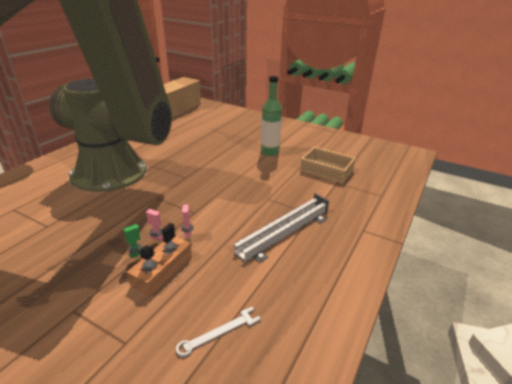

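The top view at 800 px scale shows these things:
- The strut runs from its end plate at (333,220) to its open end at (506,268). A dark groove shows in the slot at about (401,239).
- The stand is at (585,344). It holds a bar-shaped black grip at (568,343) and a round black knob at (612,342).
- Free-standing pink look-alikes are at (516,355) and (549,390), and a green one at (595,390).

The black bar grip in the stand's left well fits the description. Next I'll fix the rotation format, measure, and confirm it in an enlarged crop.

```bash
sed -i 's/np.array(c\["rotation"\],float)$/Rm(c["rotation"])/' h.py; sed -i '2a def Rm(r):\n    r=np.array(r,float); return r if r.ndim==2 else (cv2.Rodrigues(r)[0] if r.size==3 else r.reshape(3,3))' h.py
python3 - <<'E'
from h import *
print(bot.camera_info("top")["rotation"])
for n in("scene","top"):
    K,d,o,R=info(n);print(n,o.round(1),R[:,2].round(3),K[0,0])
s=bot.observe();print(s["time_s"],s["ee_pos"],s["orientation"],s["contact_force"],s["grip_width"])
im=cv2.imread("pics/t0_full.png");hsv=cv2.cvtColor(im,cv2.COLOR_BGR2HSV)
# stand: orange region
H,S,V=cv2.split(hsv)
def big(m,roi):
    x0,y0,x1,y1=roi;q=np.zeros_like(m);q[y0:y1,x0:x1]=m[y0:y1,x0:x1]
    c=max(cv2.findContours(q,0,2)[0],key=cv2.contourArea);return c
print("wood stand/bench hsv",hsv[228,390],hsv[228,350],hsv[235,415]); print("strut",hsv[150,240])
m=((S<70)&(V>100)).astype(np.uint8)
c=big(m,(205,125,335,190));r=cv2.minAreaRect(c);b=cv2.boxPoints(r);print("strut box px",b.round(1),plane("top",b,31).round(1))
m=((V<50)).astype(np.uint8)
for nme,roi in(("grip",(350,208,380,232)),("knob",(381,208,402,232))):
    c=big(m,roi);M=cv2.moments(c);u=[M["m10"]/M["m00"],M["m01"]/M["m00"]];r=cv2.minAreaRect(c);print(nme,u,r,plane("top",[u],111).round(1))
cr=im[195:260,310:420];cv2.imwrite("pics/c1.png",np.hstack([cv2.resize(cr,None,fx=5,fy=5,interpolation=2)]))
cr=im[125:190,205:335];cv2.imwrite("pics/c2.png",cv2.resize(cr,None,fx=6,fy=6,interpolation=2))
E
```

```text
[-2.12395436  2.13872082 -0.18461062]
scene [ 979.9 -717.4  654.2] [-0.411  0.734 -0.54 ] 369.1877573387843
top [ 359.    57.6 1279.5] [ 0.172 -0.001 -0.985] 454.05343369658544
0.1 [ 153.41663459 -527.90981076  205.54817424] [-3.10913373e+00 -4.42624925e-01  1.22095259e-04] [ 0.07962806 -0.248605    0.10983208] 85.84652309991205
wood stand/bench hsv [ 14 190 197] [ 14 188 199] [ 13 158 174]
strut [ 16  40 222]
strut box px [[210.3 149.9]
 [216.7 127.8]
 [325.4 159.5]
 [319.  181.5]] [[ 675.   186.7   31. ]
 [ 739.4  169.    31. ]
 [ 644.9 -137.5   31. ]
 [ 582.1 -117.6   31. ]]
grip [364.3482142857143, 218.23511904761904] ((364.5, 218.5), (5.0, 13.0), 90.0) [[ 471.1 -219.6  111. ]]
knob [391.63809523809516, 218.19238095238094] ((391.5, 218.0), (10.0, 11.0), 90.0) [[ 470.9 -289.1  111. ]]
```

View pics/c1.png

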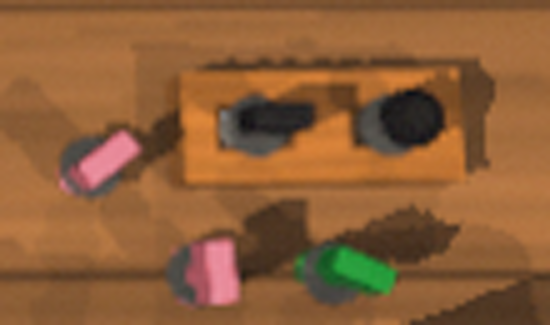

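View pics/c2.png

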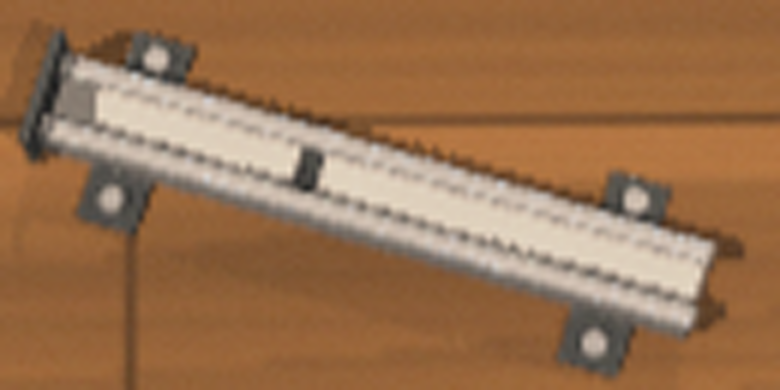

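The crop confirms the choice. The black flat-sided bar in the stand's left well is the hammer-head peg, and the round black knob on the right is the plain peg. The pink and green ones stand outside the stand. The groove shows as a dark patch in the slot at about (309,167) in the strut crop. I'll move above the grip and look with the wrist camera.

```bash
python3 -m pendant '[[0,31.5,30.8,6,1.288],[0,31.5,30.8,6,1.288],[0,31.5,30.8,6,1.288],[0,31.5,30.8,6,1.288],[0,31.5,30.8,6,1.288],[0,31.5,30.8,6,1.288],[0,31.5,30.8,6,1.288],[0,31.5,30.8,6,1.288],[0,31.5,30.8,6,1.288],[0,31.5,30.8,6,1.288],[0,31.5,30.8,6,1.288],[0,31.5,30.8,6,1.288]]'
python3 -m pendant '[[0,0,0,0,0],[0,0,0,0,0],[0,0,0,0,0]]'
python3 - <<'E'
from h import *
s=bot.observe();K,d,o,R=info("wrist");print(s["time_s"],s["ee_pos"],o,R[:,2],R[:,0])
im=save("wrist","w1")
for p in ([471,-220,111],[471,-289,111],[600,-127,31],[707,178,31]): print(proj("wrist",p))
E
```

```text
time_s: 1.1
ee_pos: [471.2, -216.8, 266.3]
orientation: [2.214, 2.229, 0.001]
contact_force: [-0.2, -0.0, 0.0]
grip_width: 85.6
gripper_force: 0.0
time_s: 1.35
ee_pos: [467.8, -220.9, 265.8]
orientation: [-2.223, -2.219, 0.0]
contact_force: [0.8, -0.4, -0.1]
grip_width: 85.8
gripper_force: 0.0
1.35 [ 467.78177097 -220.87796247  265.80923222] [ 467.05679771 -155.19551164  433.7173332 ] [-1.39277727e-04 -2.63231520e-01 -9.64732682e-01] [ 9.99998360e-01 -1.77869438e-03  3.40955512e-04]
[[260.72332826 172.48871283]]
[[260.63916988 238.67072586]]
[[371.95332743  79.68062404]]
[[ 460.3381441  -168.86359633]]
```

View pics/w1.png

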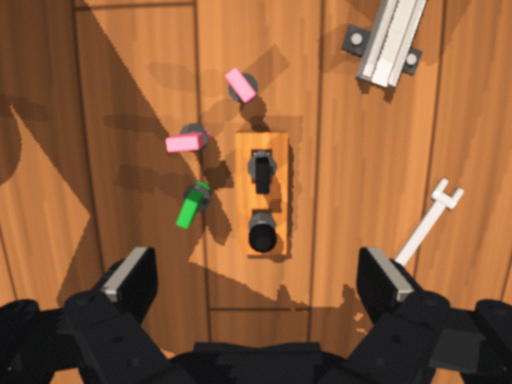

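In the wrist view the stand spans about (235..290, 133..255). The bar grip is at (262,172) and the plain knob at (262,232). The strut's open end is at the top right, about (380,80). Next I'll measure the stand, the grip and the nearby look-alikes.

Run:
```python
from h import *
im=cv2.imread("pics/w1_full.png");hsv=cv2.cvtColor(im,cv2.COLOR_BGR2HSV);H,S,V=cv2.split(hsv)
def comps(m,roi,mn=30):
    x0,y0,x1,y1=roi;q=np.zeros_like(m);q[y0:y1,x0:x1]=m[y0:y1,x0:x1]
    return [c for c in cv2.findContours(q,0,2)[0] if cv2.contourArea(c)>mn]
print(hsv[145,240],hsv[145,220],hsv[165,262],hsv[185,262])
m=((V<45)).astype(np.uint8)*255
for c in comps(m,(240,140,285,210)):
    r=cv2.minAreaRect(c);print("grip dark",r); b=cv2.boundingRect(c);print(b)
    x,y,w,h=b;print("as top z111",plane("wrist",[[x,y],[x+w,y],[x,y+h],[x+w,y+h]],111).round(1))
m=((S>190)&(H<20)&(V>150)).astype(np.uint8)*255
for c in comps(m,(225,120,300,265),500):
    r=cv2.minAreaRect(c);b=cv2.boxPoints(r);print("stand",r,plane("wrist",b,45).round(1))
for n,uv in(("pink",[185,143]),("green",[192,205]),("pink2",[240,85])): print(n,plane("wrist",[uv],80).round(0))
cv2.imwrite("pics/c3.png",cv2.resize(im[120:265,220:305],None,fx=4,fy=4,interpolation=2))
```

```text
[ 16 173 247] [ 13 161 220] [ 0 20 38] [10 21 36]
grip dark ((263.5, 174.5), (35.0, 15.0), 90.0)
(256, 157, 16, 36)
as top z111 [[ 466.5 -204.9  111. ]
 [ 481.8 -204.9  111. ]
 [ 466.4 -240.6  111. ]
 [ 482.1 -240.6  111. ]]
pink [[ 392. -195.   80.]]
green [[ 396. -262.   80.]]
pink2 [[ 451. -137.   80.]]
```

View pics/c3.png

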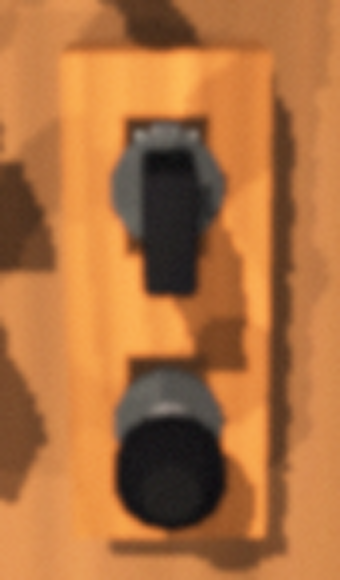

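The crop shows the bar grip's top face at about (255–269.5, 163–194) in full-picture pixels. The collar spans u 248–276.5 with its upper edge at v 150.5, and the stand spans v 132–255.

Run:
```python
from h import *
print("grip top",plane("wrist",[[262.4,163],[262.4,193.7],[262.4,178.4]],111).round(1))
print("collar",plane("wrist",[[248.2,165],[276.5,165],[262.4,150.3]],49).round(1))
print("stand",plane("wrist",[[235.5,132],[287.5,132],[236.5,254.5],[286,254.5]],45).round(1))
print("plain knob",plane("wrist",[[262.4,240]],49+71-4).round(1))
```

```text
grip top [[ 472.6 -210.7  111. ]
 [ 472.7 -241.3  111. ]
 [ 472.6 -225.9  111. ]]
collar [[ 457.3 -223.6   49. ]
 [ 489.9 -223.7   49. ]
 [ 473.6 -206.7   49. ]]
stand [[ 443.1 -186.3   45. ]
 [ 502.2 -186.4   45. ]
 [ 441.6 -337.7   45. ]
 [ 503.6 -337.8   45. ]]
plain knob [[ 472.7 -288.4  116. ]]
```

```bash
python3 -m pendant '[[0.5,0.45,-0.54,0,0],[0.5,0.45,-0.54,-3,0],[0.5,0.45,-0.54,-6,0],[0.5,0.45,-0.54,-9,0],[0.5,0.45,-0.54,-12,0],[0.5,0.45,-0.54,-14,0],[0.5,0.45,-0.54,-16,0],[0.5,0.45,-0.54,-17.5,0],[0.5,0.45,-0.54,-18.5,0],[0.5,0.45,-0.54,-19.4,0],[0.5,0.45,-0.54,-19.4,0],[0.5,0.45,-0.54,-19.4,0]]' 50
python3 -m pendant '[[1,0,0,0,0],[1,0,0,0,0],[1,0,0,0,0],[1,0,0,0,0],[1,0,0,0,0],[1,0,0,0,0],[1,0,0,0,0],[1,0,0,0,0]]' 60
```

```text
time_s: 2.4
ee_pos: [473.1, -225.9, 72.4]
orientation: [2.222, 2.221, 0.0]
contact_force: [-0.3, 0.0, 0.4]
grip_width: 42.5
gripper_force: 0.0
time_s: 3.07
ee_pos: [473.3, -225.8, 73.1]
orientation: [2.22, 2.221, 0.0]
contact_force: [-2.5, 1.2, 6.6]
grip_width: 12.1
gripper_force: 59.3
```

```bash
python3 -m pendant '[[1,0,0,0.5,0],[1,0,0,1.5,0],[1,0,0,3,0],[1,0,0,5,0],[1,0,0,7.5,0],[1,0,0,10,0],[1,0,0,12,0],[1,0,0,12,0],[1,0,0,12,0],[1,0,0,12,0]]'
python3 - <<'E'
from h import *
s=bot.observe();print(s["ee_pos"],s["grip_width"],s["contact_force"])
im=cv2.imread("pics/t0_full.png");hsv=cv2.cvtColor(im,cv2.COLOR_BGR2HSV)
a=save("scene","s2");b=save("top","t2");w=save("wrist","w2")
w=cv2.resize(w,(400,300));a=cv2.resize(a,(400,300));cv2.imwrite("pics/m1.png",np.hstack([w,a]))
# strut points from top picture at z=31 (crop px/6 + offset)
f=lambda x,y:[205+x/6,125+y/6]
pts=[f(715,240),f(690,332),f(72,58),f(45,145)]
P=plane("top",pts,31);print(P.round(1),np.linalg.norm(P[0]-P[1]),np.linalg.norm(P[2]-P[3]))
print("groove floor",plane("top",[f(309,167)],9).round(1))
E
```

```text
time_s: 3.9
ee_pos: [472.6, -225.3, 191.6]
orientation: [-2.221, -2.221, 0.0]
contact_force: [-0.7, 0.5, -1.3]
grip_width: 12.0
gripper_force: 58.7
[ 472.64128108 -225.33282352  191.591901  ] 12.024371573818163 [-0.72364774  0.52838919 -1.31661859]
[[ 629.1 -133.6   31. ]
 [ 585.4 -120.6   31. ]
 [ 719.3  168.    31. ]
 [ 677.1  180.4   31. ]] 45.56087566346521 44.06463762375987
groove floor [[671.   56.1   9. ]]
```

View pics/m1.png

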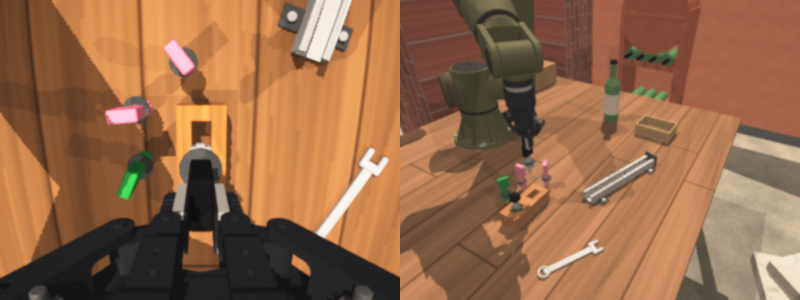

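The peg is in the gripper and the well is empty. The plain peg is still in place, and the strut lies ahead at the top right. I'll move over the entry, align with the slot and look.

```bash
python3 -m pendant '[[1,3,3,0,-0.05],[1,6,6,0,-0.1],[1,9,9,0,-0.17],[1,12,12,0,-0.24],[1,14.5,15,0,-0.29],[1,15.5,16,-1,-0.29],[1,15.5,16,-3,-0.29],[1,15.5,16,-3,-0.29],[1,15.5,16,-3,-0.29],[1,15.5,16,-3,-0.29],[1,15.5,16,-3,-0.29],[1,15.5,16,-3,-0.29]]'
python3 - <<'E'
from h import *
import pickle
s=bot.observe();ci=info("wrist");pickle.dump((s,ci),open("w3.pkl","wb"));print(s["time_s"],s["ee_pos"],s["orientation"],s["grip_width"])
w=save("wrist","w3",s=1.5)
A=np.array([609.5,-127.7]);d=np.array([np.cos(1.2802),np.sin(1.2802)]);n=np.array([-d[1],d[0]])
for t in(0,40,160,320):
  print(t,proj("wrist",[[*(A+t*d+k*n),31] for k in(-20.5,-11,11,20.5)],ci).round(0).tolist())
E
```

```text
time_s: 5.05
ee_pos: [628.1, -66.1, 163.3]
orientation: [2.519, 1.875, 0.002]
contact_force: [-0.2, -0.4, -0.5]
grip_width: 12.5
gripper_force: 58.8
5.05 [628.09694623 -66.13915182 163.25154225] [2.51897351e+00 1.87547709e+00 1.69717105e-03] 12.531164681058538
0 [[278.0, 244.0], [268.0, 244.0], [245.0, 244.0], [235.0, 244.0]]
40 [[279.0, 204.0], [269.0, 204.0], [245.0, 204.0], [235.0, 204.0]]
160 [[281.0, 68.0], [270.0, 67.0], [244.0, 67.0], [232.0, 68.0]]
320 [[282.0, -134.0], [270.0, -134.0], [243.0, -134.0], [231.0, -134.0]]
```

View pics/w3.png

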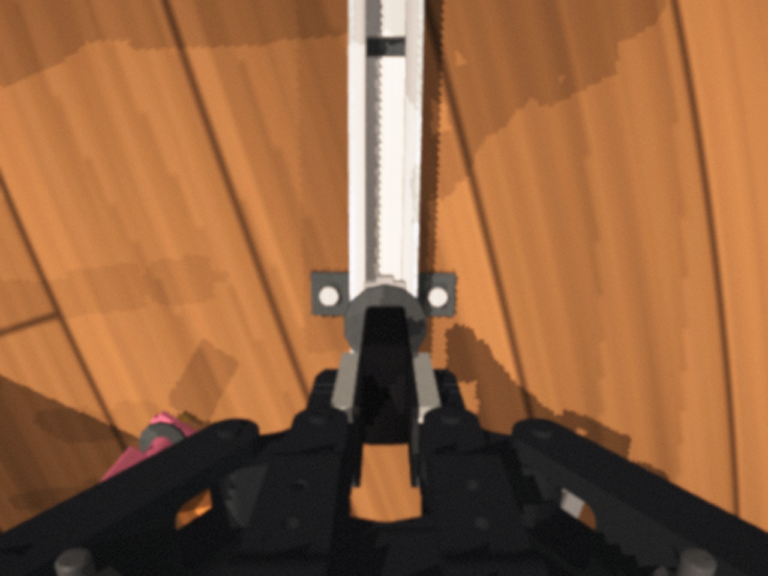

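The strut runs up the picture with its lip edges at u≈348 and 421, the groove at about (386,46), and the held peg at (386,320), all at 1.5× scale. Now I'll fit the strut's axis and the groove's position.

Run:
```python
from h import *
import pickle
s,ci=pickle.load(open("w3.pkl","rb"))
im=cv2.imread("pics/w3_full.png");S=cv2.cvtColor(im,cv2.COLOR_BGR2HSV)[:,:,1].astype(float);V=im.max(2)
L=[];R=[]
for v in range(8,172,4):
    if 24<=v<=38: continue
    row=((S[v]<90)&(V[v]>110)); u=np.where(row[215:300])[0]+215
    L.append([u[0]-.5,v]);R.append([u[-1]+.5,v])
PL=plane("wrist",L,31,ci);PR=plane("wrist",R,31,ci)
for P in(PL,PR):
    vx,vy,x0,y0=cv2.fitLine(P[:,:2].astype(np.float32),cv2.DIST_HUBER,0,.01,.01).ravel()
    if vy<0:vx,vy=-vx,-vy
    print(np.degrees(np.arctan2(vy,vx)),x0,y0, "offset of TCP from line:", (s["ee_pos"][0]-x0)*vy-(s["ee_pos"][1]-y0)*vx)
print(np.round([np.array(L)[::6].tolist(),np.array(R)[::6].tolist()],1).tolist())
for v in range(60,110,16): print(v,im[v,225:290].max(1).tolist() if 0 else V[v,228:290].tolist())
print([ (v,int(V[v,257])) for v in range(18,44)])
yaw=np.array(cv2.Rodrigues(np.array(s["orientation"]))[0])[:2,1];print("close dir",np.degrees(np.arctan2(yaw[1],yaw[0])))
```

```text
72.44742 625.4294 1.3901281 offset of TCP from line: 22.908903163078026
72.918884 670.1064 2.3138778 offset of TCP from line: -20.050015367388845
[[[231.5, 8.0], [231.5, 48.0], [231.5, 72.0], [231.5, 96.0], [231.5, 120.0], [231.5, 144.0], [231.5, 168.0]], [[282.5, 8.0], [282.5, 48.0], [281.5, 72.0], [281.5, 96.0], [280.5, 120.0], [279.5, 144.0], [279.5, 168.0]]]
60 [156, 158, 162, 187, 227, 242, 247, 247, 246, 246, 245, 246, 245, 240, 229, 190, 144, 125, 127, 128, 128, 131, 139, 159, 175, 207, 238, 249, 251, 252, 252, 252, 252, 251, 251, 252, 252, 251, 251, 251, 249, 240, 225, 218, 217, 222, 224, 227, 227, 229, 232, 229, 213, 170, 120, 97, 94, 93, 93, 94, 95, 92]
76 [155, 156, 159, 185, 225, 242, 246, 246, 246, 247, 247, 246, 244, 241, 228, 187, 145, 124, 124, 127, 125, 129, 136, 158, 179, 218, 241, 249, 251, 252, 252, 252, 251, 251, 251, 251, 251, 251, 251, 251, 248, 238, 236, 240, 242, 244, 244, 244, 244, 245, 246, 239, 212, 150, 101, 92, 93, 91, 94, 99, 110, 122]
92 [158, 157, 160, 178, 217, 239, 245, 246, 247, 247, 247, 246, 244, 241, 228, 187, 141, 122, 119, 123, 124, 124, 134, 158, 183, 224, 244, 250, 252, 252, 252, 251, 251, 251, 251, 251, 251, 251, 251, 251, 248, 239, 238, 242, 244, 245, 245, 245, 245, 246, 246, 236, 201, 137, 100, 93, 93, 91, 91, 92, 92, 94]
108 [155, 153, 156, 176, 219, 238, 246, 248, 248, 248, 247, 246, 244, 241, 230, 189, 140, 126, 121, 122, 123, 123, 128, 150, 191, 231, 246, 250, 251, 252, 252, 251, 251, 251, 251, 251, 251, 251, 251, 249, 243, 239, 241, 244, 245, 246, 246, 244, 244, 245, 245, 233, 176, 114, 95, 95, 93, 93, 93, 92, 94, 93]
[(18, 242), (19, 244), (20, 248), (21, 251), (22, 250), (23, 238), (24, 185), (25, 109), (26, 65), (27, 56), (28, 65), (29, 72), (30, 71), (31, 66), (32, 61), (33, 66), (34, 70), (35, 75), (36, 102), (37, 173), (38, 234), (39, 249), (40, 252), (41, 252), (42, 252), (43, 252)]
close dir -16.661676942952806
```

Run:
```python
from h import *
import pickle
s,ci=pickle.load(open("w3.pkl","rb"));T=s["ee_pos"]
im=cv2.imread("pics/w3_full.png");V=im.max(2).astype(float);S=cv2.cvtColor(im,cv2.COLOR_BGR2HSV)[:,:,1]
def cross(row,a,b,th):
    r=row[a:b];
    for i in range(len(r)-1):
        if (r[i]-th)*(r[i+1]-th)<=0 and r[i]!=r[i+1]: return a+i+(th-r[i])/(r[i+1]-r[i])
C=[];Sl=[]
for v in list(range(45,170,4)):
    l=cross(V[v],226,236,200);r=cross(V[v],276,288,170);a=cross(V[v],240,248,187)
    if None in(l,r,a):continue
    C.append([l,r,a,v])
C=np.array(C)
f=lambda u,z:plane("wrist",np.c_[u,C[:,3]],z,ci)[:,:2]
l,r,a=f(C[:,0],31),f(C[:,1],31),f(C[:,2],31)
for nm,P in(("left",l),("right",r),("slotL",a),("mid",(l+r)/2)):
    vx,vy,x0,y0=cv2.fitLine(P.astype(np.float32),cv2.DIST_HUBER,0,.01,.01).ravel()
    if vy<0:vx,vy=-vx,-vy
    print(nm,np.degrees(np.arctan2(vy,vx)).round(2),x0,y0,((T[0]-x0)*vy-(T[1]-y0)*vx).round(2))
    if nm=="mid":
        d=np.array([vx,vy]);p0=np.array([x0,y0])
g=plane("wrist",[[257,23.9],[257,37.0]],9,ci)[:,:2];print("groove edges along axis rel TCP",(g-T[:2])@d,"width check at floor")
o=plane("top",[[205+702/6,125+286/6]],31)[0,:2];print("open end rel TCP",(o-T[:2])@d)
# collar
m=(S[200:225]<80)
for v in(205,210,215,220):
    row=V[v]; print(v,[int(x) for x in row[224:290]])if v==210 else 0
for u in(229.3,283.3): print((plane("wrist",[[u,213]],140.3,ci)[0,:2]-T[:2])@np.array([d[1],-d[0]]))
```

```text
left 72.66 625.0294 -0.119979165 22.6
right 72.81 669.0173 0.7287136 -19.33
slotL 72.87 636.6273 3.890373 12.47
mid 72.73 647.27716 1.0580844 1.63
groove edges along axis rel TCP [135.32530779 124.19102545] width check at floor
open end rel TCP -64.1584322759389
210 [112, 113, 118, 122, 115, 101, 94, 99, 99, 100, 97, 94, 98, 96, 95, 97, 96, 95, 80, 49, 28, 17, 14, 16, 17, 17, 18, 16, 15, 17, 18, 21, 21, 15, 14, 16, 16, 13, 14, 13, 17, 18, 18, 17, 18, 26, 49, 68, 74, 73, 73, 78, 77, 81, 77, 78, 81, 76, 72, 63, 63, 68, 74, 80, 96, 112]
-16.686225248363314
15.32358857471043
```

```bash
python3 -m pendant '[[1,-0.12,0.04,0,-0.009],[1,-0.12,0.04,-2,-0.009],[1,-0.12,0.04,-4,-0.009],[1,-0.12,0.04,-6,-0.009],[1,-0.12,0.04,-7,-0.009],[1,-0.12,0.04,-7.6,-0.009],[1,-0.12,0.04,-8,-0.009],[1,-0.12,0.04,-8,-0.009],[1,-0.12,0.04,-8,-0.009]]'
python3 -m pendant '[[1,0,0,-0.2,0],[1,0,0,-0.4,0],[1,0,0,-0.6,0],[1,0,0,-0.8,0],[1,0,0,-0.8,0],[1,0,0,-0.8,0]]'
```

```text
time_s: 5.85
ee_pos: [627.2, -65.2, 83.0]
orientation: [2.527, 1.865, 0.001]
contact_force: [-0.2, 0.5, -0.6]
grip_width: 12.4
gripper_force: 58.8
time_s: 6.35
ee_pos: [626.7, -65.1, 74.0]
orientation: [-2.527, -1.866, 0.0]
contact_force: [-0.3, 0.2, -1.7]
grip_width: 12.4
gripper_force: 58.8
```

```bash
python3 -m pendant '[[1,0,0,-0.15,0],[1,0,0,-0.3,0],[1,0,0,-0.45,0],[1,0,0,-0.6,0],[1,0,0,-0.6,0],[1,0,0,-0.6,0]]'
python3 -m pendant '[[1,0,0,-0.1,0],[1,0,0,-0.2,0],[1,0,0,-0.3,0],[1,0,0,-0.4,0],[1,0,0,-0.4,0],[1,0,0,-0.4,0]]'
```

```text
time_s: 6.85
ee_pos: [626.9, -65.2, 68.2]
orientation: [2.527, 1.866, 0.0]
contact_force: [-0.2, -1.6, 3.8]
grip_width: 12.4
gripper_force: 59.3
time_s: 7.35
ee_pos: [626.9, -65.1, 64.2]
orientation: [2.527, 1.866, 0.0]
contact_force: [0.8, -1.2, 4.8]
grip_width: 12.2
gripper_force: 59.5
```

```bash
python3 -m pendant '[[1,0,0,-0.1,0],[1,0,0,-0.2,0],[1,0,0,-0.3,0],[1,0,0,-0.3,0],[1,0,0,-0.3,0],[1,0,0,-0.3,0]]'
python3 - <<'E'
from h import *
s=bot.observe();print(s["ee_pos"],s["contact_force"],s["wrist_torque"],s["joint_positions"])
E
```

```text
time_s: 7.85
ee_pos: [626.8, -65.1, 61.2]
orientation: [2.527, 1.866, 0.0]
contact_force: [-0.5, -0.1, 5.5]
grip_width: 12.7
gripper_force: 59.7
[626.84229758 -65.13530627  61.15460135] [-0.52940331 -0.07070331  5.51554512] [ 0.03140808 -0.02973211  0.01856627] [-1.61671859e-01  6.19560014e-01  1.41146028e+00  6.59179611e-05
  1.11036410e+00  1.37263711e-01]
```

```bash
python3 -m pendant '[[1,0,0,-0.1,0],[1,0,0,-0.1,0.1],[1,0,0,-0.1,0.2],[1,0,0,-0.1,0.3],[1,0,0,-0.1,0.4],[1,0,0,-0.1,0.5],[1,0,0,-0.1,0.5]]'
python3 - <<'E'
from h import *
s=bot.observe();print(s["wrist_torque"])
E
python3 -m pendant '[[1,0,0,0,0.1],[1,0,0,0,0.2],[1,0,0,0,0.3],[1,0,0,0,0.4],[1,0,0,0,0.5],[1,0,0,0,0.5]]'
python3 - <<'E'
from h import *
s=bot.observe();print(s["wrist_torque"])
E
```

```text
time_s: 8.43
ee_pos: [626.9, -65.2, 60.3]
orientation: [1.979, 2.439, 0.0]
contact_force: [0.3, -2.4, 5.7]
grip_width: 12.2
gripper_force: 59.7
[0.0009134  0.02014762 0.00626016]
time_s: 8.93
ee_pos: [626.9, -65.2, 60.3]
orientation: [1.314, 2.853, 0.0]
contact_force: [0.1, -0.4, 6.2]
grip_width: 12.1
gripper_force: 59.7
[-0.05251199  0.06567011  0.01837318]
```

```bash
python3 -m pendant '[[1,0,0,0,0.1],[1,0,0,0,0.2],[1,0,0,0,0.3],[1,0,0,0,0.4],[1,0,0,0,0.5],[1,0,0,0,0.571],[1,0,0,0,0.571]]'
python3 - <<'E'
from h import *
s=bot.observe();print(s["wrist_torque"])
E
python3 -m pendant '[[1,0,0,0.1,0],[1,0,0,0.2,0],[1,0,0,0.25,0],[1,0,0,0.25,0],[1,0,0,0.25,0]]'
python3 - <<'E'
from h import *
s=bot.observe();print(s["wrist_torque"])
E
```

```text
time_s: 9.52
ee_pos: [627.0, -65.2, 60.3]
orientation: [0.46, 3.107, -0.0]
contact_force: [0.5, -0.7, 6.4]
grip_width: 12.1
gripper_force: 59.7
[-0.03969954 -0.01267263 -0.03567663]
time_s: 9.93
ee_pos: [626.9, -65.2, 62.7]
orientation: [0.468, 3.106, -0.0]
contact_force: [-0.1, -0.7, 5.3]
grip_width: 12.0
gripper_force: 59.6
[-0.07718139 -0.04811826  0.03933575]
```

```bash
python3 -m pendant '[[1,0,0,0.05,0],[1,0,0,0.05,0],[1,0,0,0.05,0]]'
python3 -m pendant '[[1,0,0,0.05,0],[1,0,0,0.05,0],[1,0,0,0.05,0]]'
```

```text
time_s: 10.18
ee_pos: [626.8, -65.2, 63.1]
orientation: [0.468, 3.106, -0.0]
contact_force: [0.3, -1.4, 4.7]
grip_width: 12.3
gripper_force: 59.6
time_s: 10.43
ee_pos: [626.8, -65.2, 63.6]
orientation: [0.468, 3.106, -0.0]
contact_force: [0.6, -0.1, 4.6]
grip_width: 12.2
gripper_force: 59.6
```

```bash
python3 -m pendant '[[1,0,0,0.04,0],[1,0,0,0.04,0],[1,0,0,0.04,0]]'
python3 -m pendant '[[1,0,0,0.04,0],[1,0,0,0.04,0],[1,0,0,0.04,0]]'
```

```text
time_s: 10.68
ee_pos: [626.8, -65.2, 64.0]
orientation: [0.468, 3.107, -0.0]
contact_force: [0.9, -0.3, 4.0]
grip_width: 12.4
gripper_force: 59.5
time_s: 10.93
ee_pos: [626.7, -65.1, 64.1]
orientation: [-0.468, -3.106, -0.0]
contact_force: [1.0, -0.7, 0.5]
grip_width: 12.4
gripper_force: 59.1
```

The head is caught: the push from the spring goes away at z≈64. Now I'll slide along the slot in steps, watching the force.

```bash
python3 -m pendant '[[1,0.12,0.38,0,0],[1,0.24,0.76,0,0],[1,0.36,1.15,0,0],[1,0.47,1.53,0,0],[1,0.59,1.91,0,0],[1,0.71,2.29,0,0],[1,0.83,2.67,0,0],[1,0.95,3.06,0,0],[1,1.06,3.44,0,0],[1,1.18,3.82,0,0],[1,1.18,3.82,0,0]]'
python3 - <<'E'
from h import *
s=bot.observe();print(s["wrist_torque"])
E
```

```text
time_s: 11.85
ee_pos: [638.3, -27.1, 64.0]
orientation: [-0.467, -3.106, 0.002]
contact_force: [-0.2, -4.4, 2.8]
grip_width: 12.3
gripper_force: 59.2
[-0.95385043  0.03447031 -0.02558816]
```

```bash
python3 -m pendant '[[1,0.12,0.38,0,0],[1,0.24,0.76,0,0],[1,0.36,1.15,0,0],[1,0.47,1.53,0,0],[1,0.59,1.91,0,0],[1,0.71,2.29,0,0],[1,0.83,2.67,0,0],[1,0.95,3.06,0,0],[1,1.06,3.44,0,0],[1,1.18,3.82,0,0],[1,1.48,4.78,0,0],[1,1.48,4.78,0,0]]'
python3 -m pendant '[[1,0.06,0.19,0,0],[1,0.12,0.38,0,0],[1,0.18,0.57,0,0],[1,0.24,0.76,0,0],[1,0.3,0.96,0,0],[1,0.36,1.15,0,0],[1,0.41,1.34,0,0],[1,0.47,1.53,0,0],[1,0.53,1.72,0,0],[1,0.59,1.91,0,0]]'
```

```text
time_s: 12.85
ee_pos: [653.3, 21.4, 64.1]
orientation: [-0.467, -3.106, 0.001]
contact_force: [0.8, -0.0, 1.8]
grip_width: 12.2
gripper_force: 59.2
time_s: 13.68
ee_pos: [658.8, 38.9, 64.0]
orientation: [-0.468, -3.105, 0.003]
contact_force: [-1.7, -6.8, 0.6]
grip_width: 12.2
gripper_force: 59.6
```

```bash
python3 -m pendant '[[1,0.04,0.13,0,0],[1,0.09,0.29,0,0],[1,0.13,0.42,0,0],[1,0.18,0.57,0,0],[1,0.22,0.72,0,0],[1,0.27,0.86,0,0],[1,0.31,1,0,0],[1,0.35,1.15,0,0],[1,0.35,1.15,0,0],[1,0.35,1.15,0,0]]'
python3 -m pendant '[[1,0.03,0.1,0,0],[1,0.06,0.19,0,0],[1,0.09,0.29,0,0],[1,0.09,0.29,0,0],[1,0.09,0.29,0,0]]'
```

```text
time_s: 14.52
ee_pos: [662.4, 50.7, 64.1]
orientation: [-0.468, -3.106, 0.002]
contact_force: [-1.9, -6.3, 1.4]
grip_width: 11.9
gripper_force: 59.3
time_s: 14.93
ee_pos: [663.3, 53.5, 64.0]
orientation: [-0.468, -3.106, 0.002]
contact_force: [-0.7, -6.6, 0.5]
grip_width: 12.1
gripper_force: 59.4
```

```bash
python3 -m pendant '[[1,0.03,0.1,0,0],[1,0.06,0.19,0,0],[1,0.06,0.19,0,0],[1,0.06,0.19,0,0]]'
python3 -m pendant '[[1,0.03,0.1,0,0],[1,0.06,0.19,0,0],[1,0.06,0.19,0,0],[1,0.06,0.19,0,0]]'
python3 -m pendant '[[1,0.03,0.1,0,0],[1,0.06,0.19,0,0],[1,0.06,0.19,0,0],[1,0.06,0.19,0,0]]'
```

```text
time_s: 15.27
ee_pos: [664.3, 56.6, 64.2]
orientation: [-0.468, -3.107, -0.001]
contact_force: [2.6, 1.2, -0.8]
grip_width: 12.1
gripper_force: 59.0
time_s: 15.6
ee_pos: [664.7, 58.1, 64.1]
orientation: [-0.467, -3.106, 0.001]
contact_force: [0.2, -3.1, -2.2]
grip_width: 12.5
gripper_force: 58.9
time_s: 15.93
ee_pos: [665.2, 59.7, 64.1]
orientation: [-0.468, -3.106, 0.001]
contact_force: [-0.5, -5.9, -2.4]
grip_width: 12.4
gripper_force: 58.9
```

The forces suggest the drop: the upward spring push fell by about 2.4 N and the drag vanished for a moment. Small steps should now find the groove wall.

```bash
python3 -m pendant '[[1,0.03,0.1,0,0],[1,0.03,0.1,0,0],[1,0.03,0.1,0,0]]'
python3 -m pendant '[[1,0.03,0.1,0,0],[1,0.03,0.1,0,0],[1,0.03,0.1,0,0]]'
```

```text
time_s: 16.18
ee_pos: [665.5, 60.7, 64.1]
orientation: [-0.468, -3.106, 0.001]
contact_force: [-1.0, -5.5, -2.5]
grip_width: 12.1
gripper_force: 59.0
time_s: 16.43
ee_pos: [665.8, 61.7, 64.1]
orientation: [-0.468, -3.106, 0.001]
contact_force: [-1.0, -4.7, -2.5]
grip_width: 12.1
gripper_force: 59.0
```

```bash
python3 -m pendant '[[1,0.03,0.1,0,0],[1,0.03,0.1,0,0],[1,0.03,0.1,0,0]]'
python3 -m pendant '[[1,0.03,0.1,0,0],[1,0.03,0.1,0,0],[1,0.03,0.1,0,0]]'
```

```text
time_s: 16.68
ee_pos: [666.1, 62.7, 64.1]
orientation: [-0.468, -3.106, 0.001]
contact_force: [-0.3, -4.9, -3.1]
grip_width: 12.2
gripper_force: 59.0
time_s: 16.93
ee_pos: [666.4, 63.5, 64.1]
orientation: [-0.468, -3.106, 0.002]
contact_force: [-0.9, -5.8, -2.8]
grip_width: 12.3
gripper_force: 59.0
```

Run:
```python
from h import *
s=bot.observe();print(s["wrist_torque"],s["contact_force"],s["ee_pos"])
w=save("wrist","w4");w=cv2.resize(w,(512,384))
t=save("top","t4",(195,110,345,200),1)
a=save("scene","s4",(225,180,345,270),1)
a=cv2.resize(a,(288,216),interpolation=2);t=cv2.resize(t[:,:120],(288,168+48),interpolation=2)
r=np.zeros((432,288,3),np.uint8);r[:216]=a;r[216:]=t
c=np.zeros((432,800,3),np.uint8);c[:384,:512]=w;c[:,512:]=r;cv2.imwrite("pics/m2.png",c)
```

```text
[-1.44972967  0.21757848 -0.01012973] [-0.87540053 -5.77681523 -2.83087665] [666.41510494  63.53864287  64.11829014]
```

View pics/m2.png

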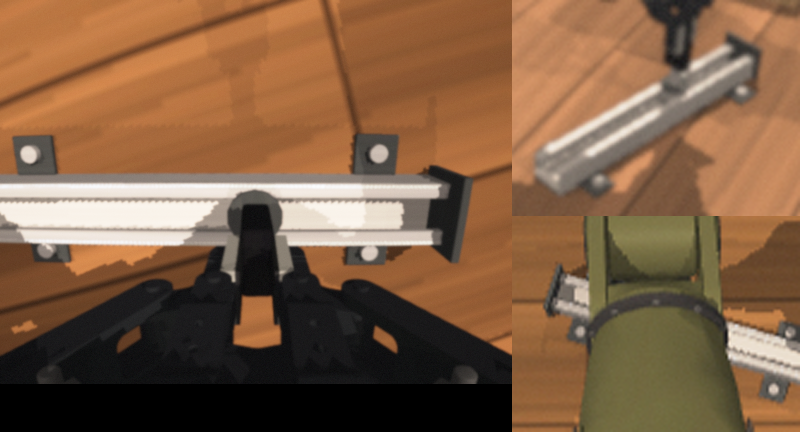

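Run:
```python
from h import *
ci=info("wrist");s=bot.observe();T=np.array(s["ee_pos"]);d=np.array([.2957,.9553])
im=cv2.imread("pics/w4_full.png");V=im.max(2)
for v in(200,208,214): print(v,V[v,218:296].tolist())
P=lambda u,v,z:(plane("wrist",[[u,v]],z,ci)[0,:2]-T[:2])@d
print("collar L,R",P(228.5,212,40),P(283,212,40)," plate",P(430,215,31),P(443,185,31))
print("groove expected L/R edge px at floor:")
for a in(-11.5,-5.5,.5): print(a,proj("wrist",[[*(T[:2]+a*d),9]],ci).round(0))
# grip: fingers and grip top
print("grip top centre", P(258,290,102))
```

```text
200 [175, 171, 169, 169, 167, 168, 166, 166, 166, 167, 170, 170, 166, 153, 123, 97, 90, 91, 94, 96, 98, 97, 99, 95, 91, 88, 86, 89, 89, 89, 91, 93, 90, 92, 91, 89, 88, 89, 89, 87, 88, 91, 87, 88, 89, 92, 89, 94, 94, 95, 97, 97, 101, 98, 96, 96, 95, 91, 90, 102, 121, 142, 144, 131, 122, 117, 118, 131, 144, 146, 131, 120, 119, 122, 129, 151, 170, 171]
208 [167, 167, 168, 168, 169, 168, 167, 167, 163, 152, 119, 83, 67, 74, 83, 87, 83, 77, 70, 65, 63, 75, 83, 79, 51, 28, 14, 17, 14, 17, 17, 15, 16, 16, 15, 17, 17, 13, 16, 16, 17, 17, 17, 20, 17, 17, 12, 17, 13, 20, 37, 58, 75, 78, 80, 80, 82, 81, 83, 81, 81, 87, 121, 180, 223, 234, 236, 236, 235, 235, 237, 236, 236, 235, 236, 236, 236, 235]
214 [167, 166, 167, 167, 167, 166, 166, 165, 147, 112, 69, 57, 54, 53, 53, 51, 54, 53, 52, 51, 53, 51, 50, 40, 27, 12, 14, 11, 13, 17, 15, 14, 16, 17, 17, 15, 15, 14, 17, 15, 18, 16, 18, 13, 19, 17, 18, 17, 18, 17, 17, 29, 53, 72, 79, 81, 80, 81, 79, 81, 82, 83, 86, 112, 169, 217, 232, 235, 235, 235, 235, 234, 234, 234, 235, 234, 235, 235]
collar L,R -17.95428482628452 14.537348692291092  plate 110.07282952753863 115.91459940438263
groove expected L/R edge px at floor:
-11.5 [[242. 204.]]
-5.5 [[250. 204.]]
0.5 [[259. 204.]]
grip top centre -0.543045888466875
```

The wrist view at 1:1 shows the collar at u 228–283, covering the groove, with no groove visible on either side. The collar lags the TCP by about 1 mm. I'll take two more 1 mm feeler steps.

```bash
python3 -m pendant '[[1,0.03,0.1,0,0],[1,0.03,0.1,0,0],[1,0.03,0.1,0,0],[1,0.03,0.1,0,0]]'
python3 - <<'E'
from h import *
s=bot.observe();print(s["wrist_torque"],s["contact_force"])
E
```

```text
time_s: 17.42
ee_pos: [666.6, 64.3, 64.0]
orientation: [-0.468, -3.106, 0.002]
contact_force: [-1.9, -7.1, -2.7]
grip_width: 12.1
gripper_force: 59.3
[-1.73986851  0.38859971  0.0164607 ] [-1.90207616 -7.0841429  -2.67762773]
```

Force now rises about 1.3 N per mm with no collar slide, and the spring push has stayed low since the drop. So the pin is in the groove and against its wall. I'll relax the tool back and check.

```bash
python3 -m pendant '[[1,-0.03,-0.1,0,0],[1,-0.06,-0.19,0,0],[1,-0.09,-0.29,0,0],[1,-0.09,-0.29,0,0],[1,-0.09,-0.29,0,0]]'
python3 -m pendant '[[0.9,0,0,0,0],[0.8,0,0,0,0],[0.7,0,0,0,0],[0.6,0,0,0,0],[0.5,0,0,0,0],[0.5,0,0,0,0],[0.5,0,0,0,0],[0.5,0,0,0,0]]'
```

```text
time_s: 17.83
ee_pos: [666.0, 62.4, 64.2]
orientation: [-0.467, -3.106, -0.0]
contact_force: [0.5, -1.0, -3.9]
grip_width: 12.4
gripper_force: 58.7
time_s: 18.5
ee_pos: [666.1, 62.2, 64.5]
orientation: [0.468, 3.106, 0.0]
contact_force: [0.9, 0.6, -0.3]
grip_width: 42.6
gripper_force: 0.0
```

```bash
python3 -m pendant '[[0.5,0,0,0.5,0],[0.5,0,0,1.5,0],[0.5,0,0,3,0],[0.5,0,0,5,0],[0.5,0,0,8,0],[0.5,0,0,11,0],[0.5,0,0,14,0],[0.5,0,0,14,0],[0.5,0,0,14,0]]'
python3 - <<'E'
from h import *
ci=info("wrist");s=bot.observe();T=np.array(s["ee_pos"]);print(T)
w=save("wrist","w5",s=1.5)
for x in(0,): 
  print(proj("wrist",[[666.5,57.9,36],[666.5,57.9,40],[666.5,57.9,102],[666,62.3,102]],ci).round(1))
E
```

```text
time_s: 19.25
ee_pos: [666.7, 62.2, 207.3]
orientation: [0.467, 3.102, 0.001]
contact_force: [-0.3, -0.4, -1.4]
grip_width: 42.8
gripper_force: 0.0
[666.71075551  62.20765506 207.31808302]
[[253.3 171.7]
 [253.3 172.5]
 [252.8 187.6]
 [257.7 185.5]]
```

View pics/w5.png

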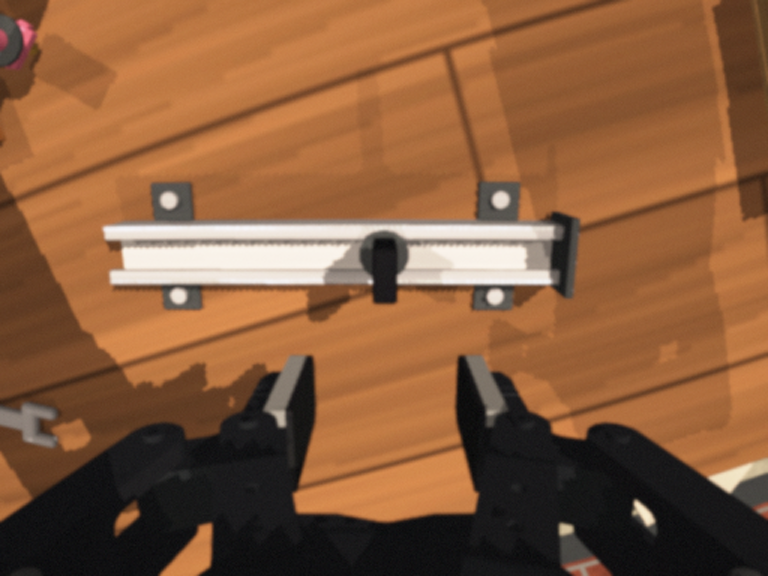

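The peg stands upright and released, with its collar at (385,255) and grip across the slot at 1.5× scale, and no groove visible on either side of it. I'll move clear and compare the collar with the groove seen earlier by the same top camera.

```bash
python3 -m pendant '[[0.5,-3,-4,3,0],[0.5,-5,-8,3,0],[0.5,-7,-12,3,0],[0.5,-9,-16,3,0],[0.5,-11,-20,3,0],[0.5,-13,-24,3,0],[0.5,-15,-28,3,0],[0.5,-18,-31,3,0],[0.5,-18,-34,3,0],[0.5,-18,-34,3,0],[0.5,-18,-34,3,0]]'
python3 - <<'E'
from h import *
b=save("top","t6",(205,125,335,190),6)
d=np.array([.2957,.9553])
g=plane("top",[[205+309/6,125+167/6]],9)[0,:2]
im=cv2.imread("pics/t6_full.png");im0=cv2.imread("pics/t0_full.png")
df=(cv2.absdiff(im,im0).max(2)>50).astype(np.uint8)
cv2.imwrite("pics/df.png",df*255)
cs=[c for c in cv2.findContours(df[125:190,205:335].copy(),0,2)[0] if cv2.contourArea(c)>15]
print([cv2.boundingRect(c) for c in cs],g)
# pixel positions of predicted peg points if collar centred at groove +-2
for k in(-4,-2,0,2,4): print(k,((proj("top",[[*(g+k*d),40],[*(g+k*d),102]])-[205,125])*6).round(0).tolist())
E
```

```text
time_s: 20.22
ee_pos: [484.1, -280.9, 233.2]
orientation: [-0.474, -3.104, -0.001]
contact_force: [0.1, -0.8, -1.4]
grip_width: 42.9
gripper_force: 0.0
[(62, 17, 13, 8), (44, 16, 22, 18)] [670.99610468  56.1313125 ]
-4 [[317.0, 154.0], [317.0, 120.0]]
-2 [[313.0, 152.0], [313.0, 118.0]]
0 [[309.0, 151.0], [309.0, 117.0]]
2 [[305.0, 150.0], [305.0, 116.0]]
4 [[301.0, 149.0], [300.0, 115.0]]
```

View pics/t6.png

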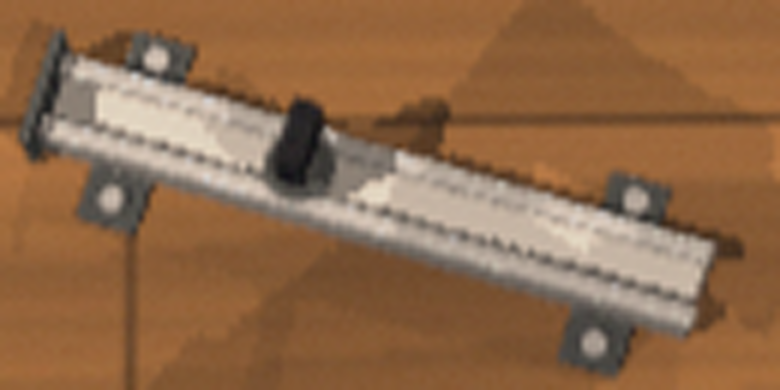

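In the top crop the collar centre is at about (300,161) and the grip top at about (306,112). That puts the peg 2–3 mm past the groove's middle, which fits the pin seated against the far wall within measuring error. It agrees with the felt drop and stop, so I'm handing in.

```bash
python3 -c "
from cell import bot
print(bot.job_done())"
```

```text
the job is handed in; nothing more can be done
None
```

I put the hammer-head peg through the slot near the open end, gave it a quarter turn under the lips, slid it until its pin dropped into the groove and met the far wall, released it, and handed the job in at about 20 s; the drop was judged from the forces and the collar's position, since the collar hides the groove.

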